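# Reset the kiln cut-out through its guarded well

### The arm

A 6-joint arm with a two-finger parallel gripper is mounted at the origin on the work surface. World frame = base frame: x ahead of the robot, y to its left, z up, the work surface at z = 0. Lengths are in m, angles in rad, forces in N, time in s.
With the tool pointing down it reaches from about 0.35 to 0.775 m from the base axis. Payload 7.3 kg.
Tool frame: the origin (TCP) lies on the centre line of the jaws, within the pads' length; the fingertips stand ahead of it and the grasp point (between the pads) lies 11 mm behind it (robot.nose_length is the z of the fingertips in the tool frame, in m); z points along the fingers, y is the line along which they close (so a half turn about z gives the same grasp; the last joint's range is limited). The gripper opens to 92 mm and grips with 3 to 60 N. Pads are 19 mm wide; open, the fingers measure 130 mm over their backs; the gripper's body (75 mm by 190 mm) begins 47 mm behind the grasp point.
Start: joints at [1.114, 0.342, 1.524, -0, 1.275, -0.146], TCP at [0.161, 0.5, 0.235] pointing down, gripper open.
Joint ranges: [-2.53, 2.53], [-0.77, 2.02], [0.04, 2.7], [-1, 4.14], [0.28, 2.66], [-3.11, 3.11]. Speed limits (rad/s): [2.57, 2.57, 3.14, 3.14, 3.14, 3.14].

### API

Orientations are given as [roll, pitch, yaw] about the fixed x, y, z axes, in that order (R = Rz(yaw) Ry(pitch) Rx(roll)).
In Python, from cell import robot, cams gives the robot as it stands. The module is installed in compiled form; this text tells all that it offers.
- The arm moves only by the tool carry_out, never from a script. Its argument "deltas" is a list of rows, each a list of 7 numbers: the shift along the tool's x, y, z in cm, then the turn, a rotation vector about the tool's x, y, z in rad, then the opening, from 0 (shut) to 1 (fully open). A call has exactly 8 rows; each row shifts and turns the commanded pose from where the row before left it, along the tool's axes as they then stand; what a row does not reach is not made up. A row lasts 1/12 s, in which the tool goes at most 41.7 mm and 7.16 degrees, less where a joint would pass 70% of its speed; a pose out of reach is approached as far as the arm can. A call is refused whole if a number of a shift passes 4.17 or a number of a turn 0.125, either way. A call with a gripper value outside its range is refused whole. The fingers move at their own pace and stop on an object; "force" is the grip in N (left out, the last holds). Time passes only in rows, so rows that do not move let the fingers close, or fill a call up. It gives the time, the measured TCP pose, the force, the opening and the grip force at its end, in the units of the state.
- robot.observe(): the state, without advancing time (a new reading comes with each control period).
- cams.read_camera(name): name is "side" or "top" or "wrist"; returns a dict with "image" (480x640x3 uint8, blue, green, red), "depth" (480x640 float32, m along the optical axis (not along the pixel's ray), 0 where there is no reading), "fx", "fy", "cx", "cy" (pixels), "world_to_cam" (4x4, takes a point from world to camera coordinates). Camera axes: x right, y up, looking along -z (the intrinsics and any distortion apply to the point x, -y, -z); pixel columns grow to the right and rows downward; lengths in m; the calibration is good to about 2 mm. The wrist camera is an equidistant fisheye: a pixel r from the principal point sees the ray r / f radians off the axis. A picture is of the moment at which its call begins.
- robot.hand_in(): hands the job in; it is judged then, once.
The state is a dict: "time": time; "qpos": joint angles; "qvel": joint speeds; "joint_efforts": joint torques, N m; "tool_pos": TCP position; "tool_rot": TCP orientation; "contact_force": force on the tool from outside, world axes, zero at the start; "torque": the same for the moment, N m; "opening": finger opening in m; "grip_force": force on a finger pad.
Only numpy, scipy, OpenCV 4.12 (cv2) and the standard library are available. Lean on these libraries where they do the work, as an engineer would, in place of code of your own. Each camera call takes 0.05 s, during which the arm holds its last target. There are 200 camera calls.

### The job

The kiln's cut-out has tripped: with the shut fingertips, push the pale plastic sliding guard on the low grey box fully open, reach down into the well it covered and press the sunken reset button right down, holding it down for a full second, then push the guard fully shut again and move clear. Only push and press, do not pinch the guard's ridge between the fingers or lift anything; do not press the raised button on the smaller timer box, and leave the jars, bottle, crockery and tile where they stand.

Things in the scene. Friction and masses are not known exactly. Their poses are not given: they have to be found in the camera images.
- cutout: the kiln's cut-out box: low grey steel box fixed to the table, 200 mm (own x) by 220 mm (own y) by 60 mm tall. Origin: centre of its underside; own z is up, own -x faces roughly to the robot, own y is the way the guard opens. In its flat top is an open well, 48 mm along own x by 36 mm along own y, with upright walls, centred at own x = -20 mm, y = -45 mm; the well's floor is 27 mm below the box top
- guard (a joint): the pale, milky-clear plastic sliding guard over the well: a plate 62 mm (own x of the box) by 54 mm (own y), its upper face 6 mm above the box top, captive in two guide rails that stand 8 mm above the box top at own x = -53.5 and +13.5 mm. Value in m: 0 = fully shut (centred over the well), grows as the guard slides along the box's own +y, 0.058 = fully open, at its stop (well wholly uncovered). It stays where left; about 1.5 N of friction. It starts shut or up to 12 mm open
- ridge (a point): middle of the top of the finger ridge that stands on the guard: a grey upright bar 90 mm long along the box's own x, 10 mm thick along own y, its top 22 mm above the box top (16 mm above the guard plate), passing over the rails, at the centre of the guard; it moves with the guard and is pushed on one of its two long sides (own -y side to open, own +y side to shut) to slide the guard
- reset (a joint): the sunken reset button at the bottom of the well: round, grey, 20 mm across. Value in m: 0 = up, 0.005 = fully down; its spring takes about 5 N fully down and brings it up again
- reset_face (a point): centre of the upper face of the reset button, in the middle of the well, 20 mm below the box top and 7 mm above the well's floor when up; it moves with the button
- start (a joint): the raised round start button, 28 mm across, on top of the other, smaller box (the kiln timer: grey, 110 x 120 x 50 mm, with a dial and a dark display), not to be pressed. Value in m: 0 = up, 0.006 = fully down
- start_top (a point): middle of the top of the raised start button of the timer box
- pot_a: small glaze jar, 34 mm across, 42 mm tall, loose, standing on the cut-out box near its far (+x) edge, towards its +y corner; origin at the centre of its underside. To be left alone
- pot_b: a like glaze jar, 34 mm across, 42 mm tall, loose, on the cut-out box near its far (+x) edge, towards its -y side; origin at the centre of its underside. To be left alone
- saucers: stack of white saucers, 90 mm across, 40 mm tall, loose, on the table to the robot's left; origin at the centre of its underside. To be left alone
- brush_mug: white mug with brushes standing in it, 80 mm across, 190 mm tall with the brushes, loose, on the table to the robot's left; origin at the centre of its underside. To be left alone
- glaze_bottle: bottle, 60 mm across, 150 mm tall, loose, on the table to the robot's right; origin at the centre of its underside. To be left alone
- sample_tile: glazed tile 70 x 70 x 12 mm lying flat, loose, near the table's far side; origin at the centre of its underside. To be left alone
- bowl: terracotta bowl, 110 mm across, 45 mm tall, loose, on the table to the robot's right; origin at the centre of its underside. To be left alone

How it is judged:
On the way, in this order (a step that is already met when the one before it is completed fails the run):
1. the guard is pushed fully open (value of joint guard above 0.05 m), for 0.1 s.
2. the sunken button is pressed down by the fingers and held, with the guard open (value of joint reset above 0.0038 m and value of joint guard above 0.05 m and contact force between the fingers and reset above 0.5 N), for 0.7 s.
3. the guard is pushed shut again (value of joint guard below 0.004 m), for 0.1 s.
At the end, for the whole second after the job is handed in: the guard is shut to within 4 mm, the reset button has come up again (within 1.5 mm), the start button is up (within 2 mm), and every loose thing is within 25 mm of where it stood (value of joint guard below 0.004 m and value of joint reset below 0.0015 m and value of joint start below 0.002 m and distance of each of pot_a, pot_b, saucers, brush_mug, glaze_bottle, sample_tile, bowl from where it was at the start of the episode below 0.025 m); the robot touches nothing.
It fails at once if the ridge is pinched: both its sides are squeezed by the fingers at once (over 3 N each) (contact force between the fingers and guard_c3 above 3 N and contact force between the fingers and guard_c4 above 3 N).
It fails at once if the raised start button on the timer box is pressed (more than 2 mm) (value of joint start above 0.002 m).
It fails at once if a loose thing is lifted, carried or pushed more than 25 mm from its place (distance of any of pot_a, pot_b, saucers, brush_mug, glaze_bottle, sample_tile, bowl from where it was at the start of the episode above 0.025 m).
It fails at once if a loose thing is tipped over (angle between any of pot_a, pot_b, saucers, brush_mug, glaze_bottle, sample_tile, bowl's own z axis and vertical above 0.6 rad).
It also fails if it takes over 51 s, if anything falls off the work surface, if the arm or the gripper's body presses on something with over 40 N, if the wrist force passes 120 N, or if a joint passes its speed limit or range.

## Working session

There is one attempt and no reset: what is moved stays moved. The work goes in short steps, Python scripts to look and compute and a tool call to move; the robot and the scene stay as the last step left them, time stands still between calls to the robot, and variables do not carry over. Pictures are saved under pics/ and viewed, at most 10 in all, crops included, and the job is handed in when it is done.

Besides the shell and the picture viewer there is one more tool, called in YAML: its name, and indented under it one key for each argument. carry_out: Moves the arm, as the interface text tells. Its arguments: {"type":"object","properties":{"deltas":{"type":"array","items":{"type":"array","items":{"type":"number"}}},"force":{"type":"number"}},"required":["deltas"]}

```bash
mkdir -p pics
python3 - <<'E'
from cell import robot, cams
import cv2, numpy as np
s=robot.observe();print({k:np.round(v,3) for k,v in s.items()}, robot.nose_length)
for n in("top","side"):
    c=cams.read_camera(n);cv2.imwrite(f"pics/{n}0.png",c["image"]);np.savez(f"{n}0.npz",**c)
    print(n,c["fx"],c["cx"],c["cy"],np.round(c["world_to_cam"],3).tolist())
E
```

```text
{'time': np.float64(0.0), 'qpos': array([ 1.114,  0.343,  1.525, -0.   ,  1.275, -0.146]), 'qvel': array([-0.001, -0.001, -0.   , -0.001,  0.001, -0.001]), 'joint_efforts': array([ -0.   , -43.125, -24.422,   0.072,   0.056,  -0.   ]), 'tool_pos': array([0.16 , 0.5  , 0.234]), 'tool_rot': array([-3.14 , -0.   ,  2.831]), 'contact_force': array([-0.052, -0.541,  0.074]), 'torque': array([ 0.046,  0.017, -0.026]), 'grip_force': np.float64(0.0), 'opening': np.float64(0.091)} 0.008
top 516.4541819016347 318.76163159189815 242.6119630443895 [[-0.014, -1.0, 0.013, -0.012], [0.992, -0.013, 0.123, -0.657], [-0.122, 0.015, 0.992, -1.569], [0.0, 0.0, 0.0, 1.0]]
side 605.4187027480981 323.841858122938 239.82090656829467 [[0.831, -0.556, -0.0, -0.549], [0.309, 0.461, 0.832, -0.249], [-0.462, -0.692, 0.555, -1.121], [0.0, 0.0, 0.0, 1.0]]
```

View pics/top0.png

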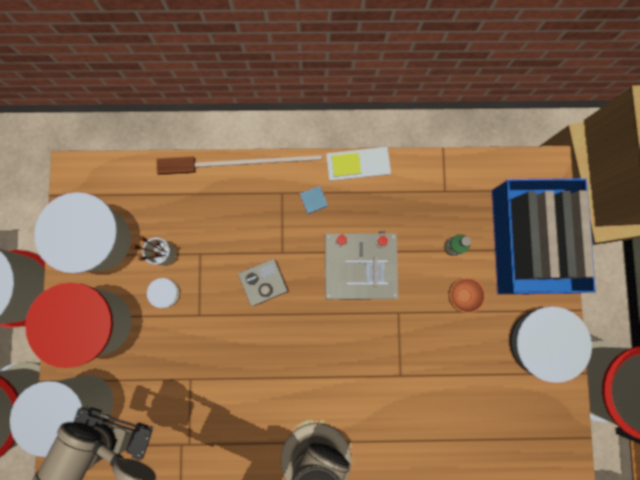

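View pics/side0.png

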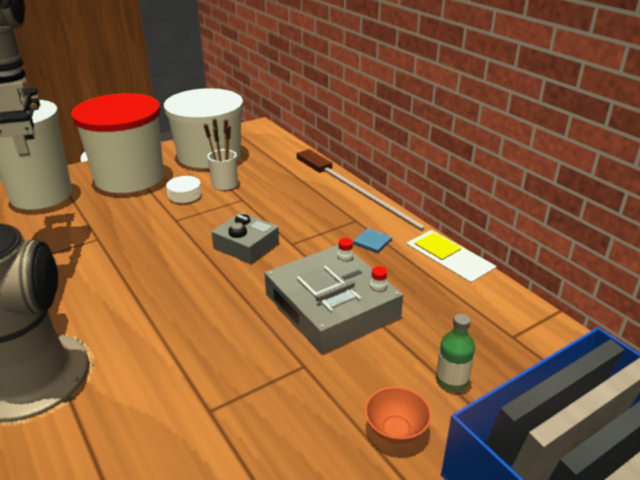

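The top view shows the cut-out box at columns 325–397, rows 234–300, with its jars at (341,240) and (382,240). The timer box is at about (263,283). I'll enlarge both crops next.

Run:
```python
import cv2,numpy as np
a=cv2.imread("pics/top0.png")[226:306,316:406];a=cv2.resize(a,None,fx=6.5,fy=6.5,interpolation=cv2.INTER_CUBIC)
b=cv2.imread("pics/side0.png")[230:350,255:410];b=cv2.resize(b,None,fx=5,fy=5,interpolation=cv2.INTER_CUBIC)
cv2.imwrite("pics/topc.png",a);cv2.imwrite("pics/sidec.png",b)
```

```text
(no output)
```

View pics/topc.png

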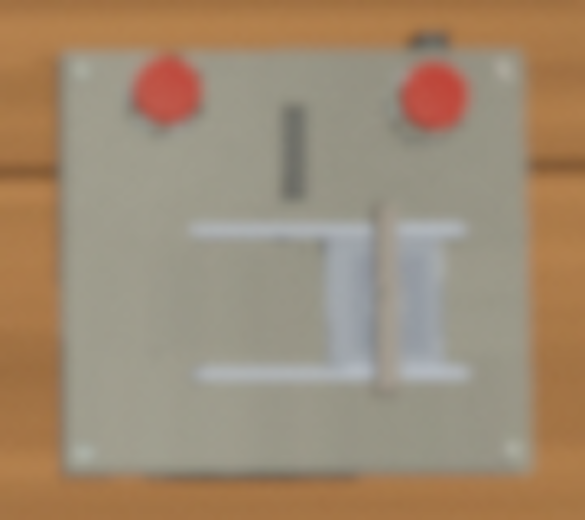

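View pics/sidec.png

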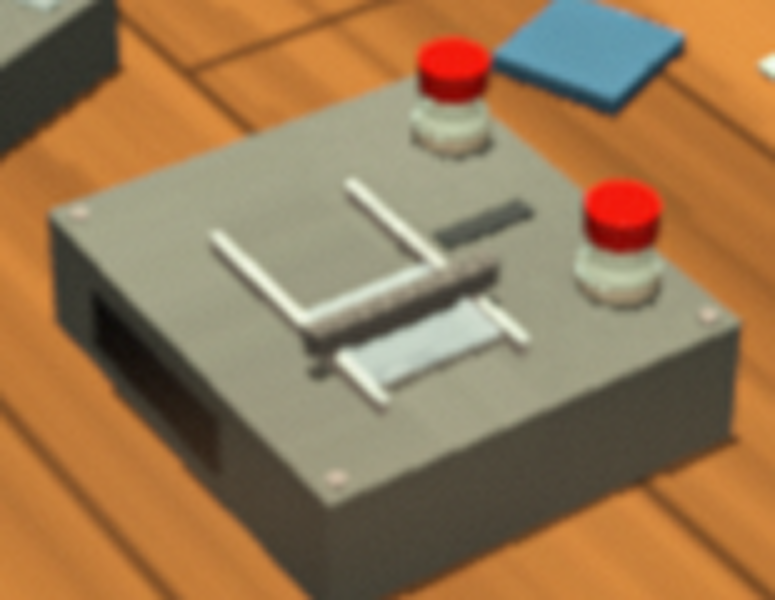

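The top crop shows box-top corners at (60,50), (523,50), (533,472) and (65,472), and the ridge running from (384,207) to (387,390). The side crop shows corners at (50,215), (330,505) and (740,322). I'll fit the pose of the box from these.

```bash
cat > h.py <<'E'
import numpy as np
from scipy.optimize import least_squares
def proj(c,P):
    P=np.atleast_2d(P);q=(c["world_to_cam"]@np.c_[P,np.ones(len(P))].T)
    return np.c_[c["cx"]+c["fx"]*q[0]/-q[2], c["cy"]+c["fy"]*-q[1]/-q[2]]
def B(p,L):
    L=np.atleast_2d(L).astype(float);c,s=np.cos(p[2]),np.sin(p[2])
    return np.c_[p[0]+c*L[:,0]-s*L[:,1],p[1]+s*L[:,0]+c*L[:,1],L[:,2]]
E
python3 - <<'E'
from h import *
T=np.load("top0.npz");S=np.load("side0.npz");print(T.files)
f=lambda a,k,o:(np.array(a)+.5)/k-.5+o
tp=f([(60,50),(523,50),(533,472),(65,472),(384,207),(387,390)],6.5,(316,226))
sp=f([(50,215),(330,505),(740,322)],5,(255,230))
def res(p):
    g=p[3]; t=B(p,[(.1,.11,.06),(.1,-.11,.06),(-.1,-.11,.06),(-.1,.11,.06),(.025,-.045+g,.082),(-.065,-.045+g,.082)])
    s=B(p,[(-.1,.11,.06),(-.1,-.11,.06),(.1,-.11,.06)])
    return np.r_[(proj(T,t)-tp).ravel(),(proj(S,s)-sp).ravel()]
r=least_squares(res,[.57,-.12,0,.01],x_scale=[.01,.01,.01,.01],loss="soft_l1")
p=r.x;print(p,np.round(res(p),1).tolist())
print(B(p,[(-.02,-.045,.04),(-.02,-.045+p[3],.082),(.08,-.06,.06)]))
for n,C in(("T",T),("S",S)):
    d=C["depth"]; print(n,d[(d>0)].min())
E
```

```text
['image', 'depth', 'fx', 'fy', 'cx', 'cy', 'world_to_cam']
[ 0.5812373  -0.14890308 -0.00990109  0.00552732] [0.2, 0.1, 0.1, -0.0, 0.0, 0.1, -0.2, 0.4, -0.0, -0.7, 0.0, 1.0, -0.4, -0.8, -0.0, 0.1, 1.1, -0.2]
[[ 0.56079274 -0.19370286  0.04      ]
 [ 0.56084746 -0.18817581  0.082     ]
 [ 0.66063932 -0.20969222  0.06      ]]
T 0.9558318
S 0.7450199
```

```bash
cat >> h.py <<'E'
BOX=np.array([.58124,-.1489,-.0099])
from scipy.spatial.transform import Rotation as R
def plan(st,own,n,yaw=BOX[2]+np.pi/2,tilt=0.):
    """rows to bring the fingertip to own (box frame, m), n rows; tilt about world y (own +x end up if >0)"""
    from cell import robot
    R0=R.from_euler("xyz",st["tool_rot"]); R1=R.from_euler("z",BOX[2])*R.from_euler("y",-tilt)*R.from_euler("z",-BOX[2])*R.from_euler("xyz",[np.pi,0,yaw])
    p0=np.array(st["tool_pos"]);p1=B(BOX,own)[0]-R1.apply([0,0,robot.nose_length])
    d=(R0.inv()*R1).as_rotvec()/n
    for i in range(n):
        Ri=R0*R.from_rotvec(d*i)
        print(np.r_[Ri.inv().apply((p1-p0)/n)*100,d].round(3).tolist())
def own(st):
    from cell import robot
    q=np.array(st["tool_pos"])+R.from_euler("xyz",st["tool_rot"]).apply([0,0,robot.nose_length])
    c,s=np.cos(BOX[2]),np.sin(BOX[2]);d=q-[BOX[0],BOX[1],0]
    return np.r_[(c*d[0]+s*d[1],-s*d[0]+c*d[1],d[2])]
E
python3 - <<'E'
from h import *
from cell import robot
T=np.load("top0.npz");S=np.load("side0.npz")
f=lambda a,k,o:(np.array(a)+.5)/k-.5+o
for t,s in(((435,97),(622,205)),((167,91),(454,60))):
    r=least_squares(lambda p:np.r_[(proj(T,B(BOX,[*p,.102]))-f(t,6.5,(316,226))).ravel(),(proj(S,B(BOX,[*p,.102]))-f(s,5,(255,230))).ravel()],[.07,0],x_scale=.01)
    print("pot",r.x,r.fun.round(1))
plan(robot.observe(),[-.02,-.065,.2],24)
E
```

```text
pot [ 0.07116401 -0.06264846] [ 0.4  0.3  0.  -0.5]
pot [0.07465485 0.0609465 ] [ 0.5  0.2 -0.1 -0.6]
[-2.496, -2.319, 0.112, -0.0, 0.0, 0.053]
[-2.616, -2.184, 0.111, -0.0, 0.0, 0.053]
[-2.728, -2.043, 0.111, -0.0, 0.0, 0.053]
[-2.832, -1.896, 0.111, -0.0, 0.0, 0.053]
[-2.928, -1.743, 0.111, -0.0, 0.0, 0.053]
[-3.016, -1.586, 0.111, -0.0, 0.0, 0.053]
[-3.096, -1.424, 0.11, -0.0, 0.0, 0.053]
[-3.167, -1.258, 0.11, -0.0, 0.0, 0.053]
[-3.229, -1.089, 0.11, -0.0, 0.0, 0.053]
[-3.282, -0.917, 0.11, -0.0, 0.0, 0.053]
[-3.326, -0.742, 0.11, -0.0, 0.0, 0.053]
[-3.361, -0.565, 0.11, -0.0, 0.0, 0.053]
[-3.386, -0.387, 0.11, -0.0, 0.0, 0.053]
[-3.401, -0.207, 0.109, -0.0, 0.0, 0.053]
[-3.408, -0.027, 0.109, -0.0, 0.0, 0.053]
[-3.404, 0.153, 0.109, -0.0, 0.0, 0.053]
[-3.391, 0.333, 0.109, -0.0, 0.0, 0.053]
[-3.369, 0.512, 0.109, -0.0, 0.0, 0.053]
[-3.337, 0.69, 0.109, -0.0, 0.0, 0.053]
[-3.296, 0.865, 0.109, -0.0, 0.0, 0.053]
[-3.246, 1.038, 0.109, -0.0, 0.0, 0.053]
[-3.186, 1.208, 0.109, -0.0, 0.0, 0.053]
[-3.118, 1.375, 0.109, -0.0, 0.0, 0.053]
[-3.041, 1.538, 0.109, -0.0, 0.0, 0.053]
```

carry_out:
  deltas:
    - [-2.5,-2.32,0.11,0,0,0.053,0]
    - [-2.62,-2.18,0.11,0,0,0.053,0]
    - [-2.73,-2.04,0.11,0,0,0.053,0]
    - [-2.83,-1.9,0.11,0,0,0.053,0]
    - [-2.93,-1.74,0.11,0,0,0.053,0]
    - [-3.02,-1.59,0.11,0,0,0.053,0]
    - [-3.1,-1.42,0.11,0,0,0.053,0]
    - [-3.17,-1.26,0.11,0,0,0.053,0]
  force: 20

```text
time: 0.77
tool_pos: [0.2943, 0.2605, 0.2257]
tool_rot: [-3.141, -0.0, 2.405]
contact_force: [1.2, 0.9, -0.7]
opening: 0.0432
grip_force: 0.0
```

carry_out:
  deltas:
    - [-3.23,-1.09,0.11,0,0,0.053,0]
    - [-3.28,-0.92,0.11,0,0,0.053,0]
    - [-3.33,-0.74,0.11,0,0,0.053,0]
    - [-3.36,-0.57,0.11,0,0,0.053,0]
    - [-3.39,-0.39,0.11,0,0,0.053,0]
    - [-3.4,-0.21,0.11,0,0,0.053,0]
    - [-3.41,-0.03,0.11,0,0,0.053,0]
    - [-3.4,0.15,0.11,0,0,0.053,0]

```text
time: 1.43
tool_pos: [0.4274, 0.0223, 0.2169]
tool_rot: [-3.141, -0.0, 1.98]
contact_force: [1.2, 0.7, 0.5]
opening: 0.0004
grip_force: 0.0
```

carry_out:
  deltas:
    - [-3.39,0.33,0.11,0,0,0.053,0]
    - [-3.37,0.51,0.11,0,0,0.053,0]
    - [-3.34,0.69,0.11,0,0,0.053,0]
    - [-3.3,0.87,0.11,0,0,0.053,0]
    - [-3.25,1.04,0.11,0,0,0.053,0]
    - [-3.19,1.21,0.11,0,0,0.053,0]
    - [-3.12,1.38,0.11,0,0,0.053,0]
    - [-3.04,1.54,0.11,0,0,0.053,0]

```text
time: 2.1
tool_pos: [0.5605, -0.2157, 0.2077]
tool_rot: [-3.141, -0.001, 1.556]
contact_force: [0.5, -0.9, -0.2]
opening: 0.0007
grip_force: 0.0
```

Run:
```python
from h import *
from cell import robot, cams
import cv2
c=cams.read_camera("wrist");cv2.imwrite("pics/w1.png",c["image"]);np.savez("w1.npz",**c)
s=robot.observe();print(s["time"],s["opening"],s["tool_pos"],s["tool_rot"],own(s),s["qpos"],s["contact_force"])
plan(s,[-.02,-.061,.09],8)
```

```text
2.15 0.0003622161387754193 [ 0.56272088 -0.22111409  0.2068342 ] [3.14037926e+00 2.77392760e-03 1.54976760e+00] [-0.01779384 -0.07241619  0.19883424] [-0.50012212  0.50862681  1.33795333 -0.0019783   1.29265752 -0.47855414] [-1.51900007 -3.80717717 -0.3517922 ]
[0.146, -0.031, 1.36, 0.0, 0.0, -0.001]
[0.145, -0.03, 1.36, 0.0, 0.0, -0.001]
[0.145, -0.03, 1.36, 0.0, 0.0, -0.001]
[0.145, -0.029, 1.36, 0.0, 0.0, -0.001]
[0.144, -0.029, 1.36, 0.0, 0.0, -0.001]
[0.144, -0.029, 1.36, 0.0, 0.0, -0.001]
[0.143, -0.028, 1.36, 0.0, 0.0, -0.001]
[0.143, -0.028, 1.36, 0.0, 0.0, -0.001]
```

View pics/w1.png

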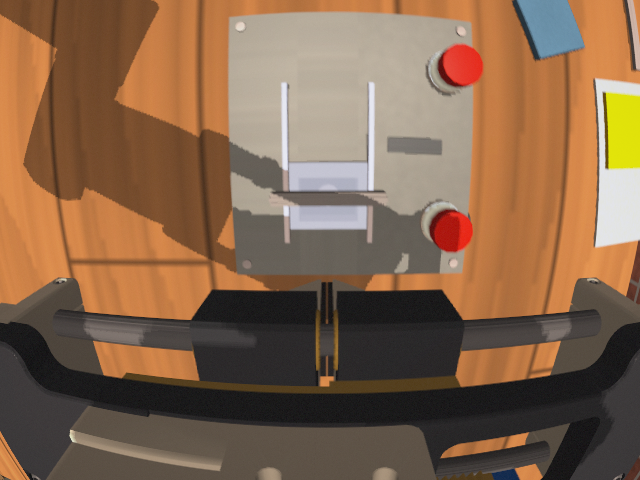

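The wrist view shows the guard nearly shut, with its ridge at row 192, columns 270–385. The jars are at (460,65) and (452,230). The black carriages and narrow fingers are at the bottom, so I'll measure the finger shape from the depth image, since it has to fit the well.

Run:
```python
from h import *
from cell import robot
s=robot.observe();c=np.load("w1.npz")
d=c["depth"];v,u=np.mgrid[:480,:640];a=(u-c["cx"])/c["fx"];b=(v-c["cy"])/c["fy"];r=np.hypot(a,b)+1e-9
k=np.tan(r)/r;P=np.stack([a*k*d,-b*k*d,-d,np.ones_like(d)],-1)
W=(P@np.linalg.inv(c["world_to_cam"]).T)[...,:3]
m=(d>0)&(r<1.4)
t=R.from_euler("xyz",s["tool_rot"]).inv().apply((W-s["tool_pos"]).reshape(-1,3)).reshape(W.shape)
print("cam in tool",R.from_euler("xyz",s["tool_rot"]).inv().apply(np.linalg.inv(c["world_to_cam"])[:3,3]-s["tool_pos"]))
for z in np.arange(-.09,.014,.008):
    q=t[m&(abs(t[...,2]-z)<.004)&(abs(t[...,0])<.06)&(abs(t[...,1])<.12)]
    if len(q): print(round(z,3),len(q),"x",np.percentile(q[:,0],[1,99]).round(3),"y",np.percentile(q[:,1],[1,99]).round(3))
q=t[m&(t[...,2]>-.03)&(t[...,2]<.02)&(abs(t[...,0])<.06)&(abs(t[...,1])<.06)];print(q[::max(1,len(q)//12)].round(3))
w=W[230:300:10,300];
# ridge: pixels near row 192
print("ridge",W[186:200:2,328].round(4).tolist()); print("valid frac",m.mean())
```

```text
cam in tool [ 0.07961567 -0.0033905  -0.15092201]
-0.09 7235 x [-0.009  0.042] y [-0.087  0.076]
-0.082 20487 x [-0.01   0.042] y [-0.085  0.077]
-0.074 17430 x [-0.023  0.042] y [-0.083  0.077]
-0.066 4989 x [-0.021  0.042] y [-0.087  0.081]
-0.058 941 x [-0.027  0.042] y [-0.088  0.081]
-0.042 266 x [-0.005  0.005] y [-0.006 -0.   ]
-0.034 52 x [-0.004  0.015] y [-0.006 -0.001]
-0.026 135 x [0.014 0.017] y [-0.007  0.   ]
-0.018 198 x [0.008 0.017] y [-0.007  0.001]
-0.01 176 x [0.014 0.017] y [-0.007  0.003]
-0.002 451 x [0.014 0.017] y [-0.018  0.011]
0.006 115 x [0.014 0.017] y [-0.011  0.005]
[[ 0.016 -0.008  0.007]
 [ 0.017  0.003  0.002]
 [ 0.017  0.002 -0.001]
 [ 0.016 -0.01  -0.001]
 [ 0.016  0.    -0.002]
 [ 0.016  0.008 -0.004]
 [ 0.015 -0.006 -0.003]
 [ 0.015 -0.002 -0.008]
 [ 0.016 -0.006 -0.014]
 [ 0.015 -0.002 -0.017]
 [ 0.016 -0.006 -0.023]
 [ 0.015 -0.001 -0.024]
 [ 0.014 -0.006 -0.03 ]]
ridge [[0.5615, -0.1802, 0.0651], [0.5615, -0.1819, 0.0641], [0.5614, -0.1826, 0.0705], [0.5614, -0.1824, 0.0823], [0.5613, -0.184, 0.0819], [0.5613, -0.1854, 0.0824], [0.5613, -0.187, 0.0817]]
valid frac 0.9867252604166666
```

carry_out:
  deltas:
    - [0.14,-0.03,1.4,0,0,0,0]
    - [0.14,-0.03,1.4,0,0,0,0]
    - [0.14,-0.03,1.4,0,0,0,0]
    - [0.14,-0.03,1.4,0,0,0,0]
    - [0.14,-0.03,1.4,0,0,0,0]
    - [0.14,-0.03,1.4,0,0,0,0]
    - [0,0,1.3,0,0,0,0]
    - [0,0,1,0,0,0,0]

```text
time: 2.82
tool_pos: [0.5578, -0.2051, 0.0997]
tool_rot: [-3.14, -0.001, 1.559]
contact_force: [0.4, 0.5, -0.3]
opening: 0.0004
grip_force: 0.0
```

Run:
```python
from h import *
from cell import robot
s=robot.observe();print(s["time"],s["tool_rot"],own(s),s["contact_force"])
plan(s,[-.02,-.061,.0725],1)
```

```text
2.8167 [-3.13974664e+00 -1.05076246e-03  1.55921719e+00] [-0.02284968 -0.05641361  0.09174246] [ 0.40825469  0.53047234 -0.31739366]
[-0.459, 0.288, 1.923, -0.002, -0.001, -0.002]
```

carry_out:
  deltas:
    - [-0.4,0.28,0.2,0,0,0,0]
    - [0,0,0.4,0,0,0,0]
    - [0,0,0.4,0,0,0,0]
    - [0,0,0,0,0,0,0]
    - [0,0,0,0,0,0,0]
    - [0,0,0,0,0,0,0]
    - [0,0,0,0,0,0,0]
    - [0,0,0,0,0,0,0]

```text
time: 3.48
tool_pos: [0.5615, -0.2098, 0.0917]
tool_rot: [3.141, 0.0, 1.559]
contact_force: [-0.2, -0.6, -0.6]
opening: 0.0003
grip_force: 0.0
```

Run:
```python
from h import *
from cell import robot
s=robot.observe();print(s["time"],s["tool_rot"],own(s),s["contact_force"])
plan(s,[-.02,-.061,.0725],1)
```

```text
3.4833 [3.14086999e+00 2.56445241e-04 1.55885899e+00] [-0.01916262 -0.06108306  0.0837253 ] [-0.18203457 -0.59961082 -0.61321446]
[0.008, -0.084, 1.122, 0.001, 0.0, -0.002]
```

carry_out:
  deltas:
    - [0,-0.08,0.3,0,0,0,0]
    - [0,0,0.4,0,0,0,0]
    - [0,0,0.35,0,0,0,0]
    - [0,0,0,0,0,0,0]
    - [0,0,0,0,0,0,0]
    - [0,0,0,0,0,0,0]
    - [0.3,0,0,0,0,0,0]
    - [0.5,0,0,0,0,0,0]

```text
time: 4.15
tool_pos: [0.5607, -0.2019, 0.0809]
tool_rot: [3.141, 0.0, 1.558]
contact_force: [1.0, -2.5, -0.7]
opening: 0.0002
grip_force: 0.8
```

Run:
```python
from h import *
from cell import robot
s=robot.observe();print(s["time"],s["tool_rot"],own(s),s["contact_force"])
plan(s,[-.02,-.001,.0725],1)
```

```text
4.15 [3.14112910e+00 3.01670318e-04 1.55821299e+00] [-0.02001308 -0.05323408  0.07292839] [ 0.97615959 -2.50824349 -0.741004  ]
[5.223, -0.012, 0.041, 0.0, 0.0, -0.003]
```

Contact is made, with about 2 N along -y. Next I'll push on.

carry_out:
  deltas:
    - [0.7,0,0,0,0,0,0]
    - [0.7,0,0,0,0,0,0]
    - [0.7,0,0,0,0,0,0]
    - [0.7,0,0,0,0,0,0]
    - [0.7,0,0,0,0,0,0]
    - [0.7,0,0,0,0,0,0]
    - [0.5,0,0,0,0,0,0]
    - [0.3,0,0,0,0,0,0]

```text
time: 4.82
tool_pos: [0.5612, -0.1508, 0.0809]
tool_rot: [3.142, -0.0, 1.559]
contact_force: [-0.7, -1.2, 0.4]
opening: 0.0002
grip_force: 0.8
```

carry_out:
  deltas:
    - [0.2,0,0,0,0,0,0]
    - [0,0,0,0,0,0,0]
    - [0,0,0,0,0,0,0]
    - [0,0,0,0,0,0,0]
    - [0,0,0,0,0,0,0]
    - [0,0,0,0,0,0,0]
    - [0,0,0,0,0,0,0]
    - [0,0,0,0,0,0,0]

```text
time: 5.48
tool_pos: [0.5612, -0.1498, 0.0808]
tool_rot: [3.142, -0.0, 1.559]
contact_force: [-0.3, 0.3, 0.3]
opening: 0.0001
grip_force: 0.0
```

Run:
```python
from h import *
from cell import robot
s=robot.observe();print(s["time"],s["tool_rot"],own(s),s["contact_force"])
plan(s,[-.02,-.001,.0725],1)
```

```text
5.4833 [ 3.14158384e+00 -1.41274562e-04  1.55861121e+00] [-0.02002411 -0.00110176  0.07276225] [-0.33253837  0.2724512   0.33657308]
[0.01, 0.002, 0.026, 0.0, -0.0, -0.002]
```

carry_out:
  deltas:
    - [0.1,0,0,0,0,0,0]
    - [0.1,0,0,0,0,0,0]
    - [0.1,0,0,0,0,0,0]
    - [0,0,0,0,0,0,0]
    - [0,0,0,0,0,0,0]
    - [0,0,0,0,0,0,0]
    - [0,0,0,0,0,0,0]
    - [0,0,0,0,0,0,0]

```text
time: 6.15
tool_pos: [0.5612, -0.1487, 0.0808]
tool_rot: [3.141, 0.003, 1.559]
contact_force: [-0.7, -8.5, -2.0]
opening: 0.0001
grip_force: 4.1
```

Run:
```python
from h import *
from cell import robot
s=robot.observe();print(s["time"],s["tool_rot"],own(s),s["contact_force"])
```

```text
6.15 [3.14124337e+00 2.91911476e-03 1.55883801e+00] [-1.99970523e-02  1.54320197e-05  7.28461834e-02] [-0.66685288 -8.53212134 -1.9830855 ]
```

The guard is at its stop, pushing back with 8.5 N. I'll back off and look into the well from above.

carry_out:
  deltas:
    - [-0.5,0,0,0,0,0,0]
    - [-0.5,0,-0.3,0,0,0,0]
    - [-1,0,-0.7,0,0,0,0]
    - [-2,0,-1.0,0,0,0,0]
    - [-3,0,-1,0,0,0,0]
    - [-3,0,-1,0,0,0,0]
    - [-2,0,-0.5,0,0,0,0]
    - [-1,0,0,0,0,0,0]

```text
time: 6.82
tool_pos: [0.5602, -0.2804, 0.128]
tool_rot: [3.138, 0.002, 1.556]
contact_force: [0.1, -0.7, -0.8]
opening: 0.0005
grip_force: 0.0
```

carry_out:
  deltas:
    - [0,0,0,0,0,0,0]
    - [0,0,0,0,0,0,0]
    - [0,0,0,0,0,0,0]
    - [0,0,0,0,0,0,0]
    - [0,0,0,0,0,0,0]
    - [0,0,0,0,0,0,0]
    - [0,0,0,0,0,0,0]
    - [0,0,0,0,0,0,0]

```text
time: 7.48
tool_pos: [0.5598, -0.2764, 0.1258]
tool_rot: [3.142, -0.0, 1.559]
contact_force: [-0.7, 0.5, -0.2]
opening: 0.0004
grip_force: 0.0
```

Run:
```python
from h import *
from cell import robot, cams
import cv2
c=cams.read_camera("wrist");np.savez("w2.npz",**c)
im=c["image"].copy()
cv2.imwrite("pics/w2.png",cv2.resize(im[120:320,200:460],None,fx=3,fy=3,interpolation=cv2.INTER_CUBIC))
s=robot.observe();print(s["time"],s["tool_rot"],own(s),s["contact_force"])
W=None
d=c["depth"];v,u=np.mgrid[:480,:640];a=(u-c["cx"])/c["fx"];b=(v-c["cy"])/c["fy"];r=np.hypot(a,b)+1e-9
k=np.tan(r)/r;P=np.stack([a*k*d,-b*k*d,-d,np.ones_like(d)],-1)
W=(P@np.linalg.inv(c["world_to_cam"]).T)[...,:3]
D=W-[BOX[0],BOX[1],0];cc,ss=np.cos(BOX[2]),np.sin(BOX[2]);O=np.stack([cc*D[...,0]+ss*D[...,1],-ss*D[...,0]+cc*D[...,1],D[...,2]],-1)
np.save("O2.npy",O)
near=(abs(O[...,0]+.02)<.04)&(abs(O[...,1]+.045)<.035)
for lo,hi,n in((.028,.036,"floor"),(.0385,.0425,"button")):
    q=O[near&(O[...,2]>lo)&(O[...,2]<hi)];print(n,len(q),np.percentile(q,[1,50,99],axis=0).round(4).tolist(), q.mean(0).round(4))
q=O[(O[...,2]>.078)&(O[...,2]<.086)&(abs(O[...,0]+.02)<.03)&(abs(O[...,1])<.05)];print("ridge",np.percentile(q,[2,98],axis=0).round(4).tolist())
q=O[(O[...,2]>.095)&(O[...,2]<.107)&(abs(O[...,0]-.071)<.025)&(abs(O[...,1]+.0626)<.03)];print("pot",len(q),np.percentile(q,[2,50,98],axis=0).round(4).tolist())
```

```text
7.5333 [-3.14156143e+00 -8.98451428e-05  1.55919227e+00] [-0.02022981 -0.12777567  0.11777839] [ 0.27714827 -0.25935109  0.09814118]
floor 3435 [[-0.0438, -0.0598, 0.0311], [-0.0204, -0.0416, 0.0328], [0.0038, -0.0241, 0.0352]] [-0.0201 -0.0419  0.0328]
button 864 [[-0.0443, -0.0602, 0.0386], [-0.0205, -0.0419, 0.0399], [0.004, -0.024, 0.0423]] [-0.0204 -0.0416  0.04  ]
ridge [[-0.0486, 0.0105, 0.0788], [0.0089, 0.0205, 0.083]]
pot 2724 [[0.0575, -0.0732, 0.0964], [0.0706, -0.0591, 0.1018], [0.0861, -0.0452, 0.1032]]
```

View pics/w2.png

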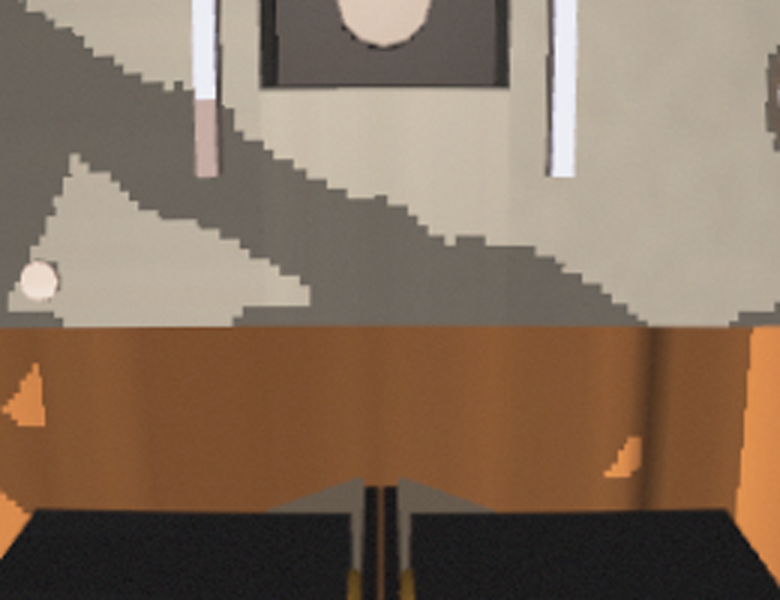

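The wrist crop shows the open well, with walls at columns 262–508 and the near lip at row 87. The sunken button is at about (385,0) and nothing blocks it. In my frame the well centre is about (-20,-43) mm. Straight down, the gripper body would just touch jar pot_b, so I'll tilt by 0.11 rad with the far end up.

Run:
```python
from h import *
from cell import robot
plan(robot.observe(),[-.0185,-.043,.09],8,tilt=.11)
```

```text
[1.06, 0.009, 0.348, -0.014, 0.0, -0.0]
[1.06, 0.004, 0.348, -0.014, 0.0, -0.0]
[1.06, -0.0, 0.348, -0.014, 0.0, -0.0]
[1.06, -0.005, 0.348, -0.014, 0.0, -0.0]
[1.06, -0.009, 0.348, -0.014, 0.0, -0.0]
[1.06, -0.014, 0.348, -0.014, 0.0, -0.0]
[1.06, -0.019, 0.348, -0.014, 0.0, -0.0]
[1.06, -0.023, 0.347, -0.014, 0.0, -0.0]
```

carry_out:
  deltas:
    - [1.06,0,0,-0.014,0,0,0]
    - [1.06,0,0.3,-0.014,0,0,0]
    - [1.06,0,0.4,-0.014,0,0,0]
    - [1.06,0,0.4,-0.014,0,0,0]
    - [1.06,-0.01,0.4,-0.014,0,0,0]
    - [1.06,-0.01,0.4,-0.014,0,0,0]
    - [1.06,-0.02,0.4,-0.014,0,0,0]
    - [1.06,-0.02,0.4,-0.014,0,0,0]

```text
time: 8.2
tool_pos: [0.5617, -0.1915, 0.0987]
tool_rot: [3.029, 0.0, 1.559]
contact_force: [-0.0, 0.4, 0.6]
opening: 0.0006
grip_force: 0.0
```

carry_out:
  deltas:
    - [0,0,0,0,0,0,0]
    - [0,0,0,0,0,0,0]
    - [0,0,0,0,0,0,0]
    - [0,0,0,0,0,0,0]
    - [0,0,0,0,0,0,0]
    - [0,0,0,0,0,0,0]
    - [0,0,0,0,0,0,0]
    - [0,0,0,0,0,0,0]

```text
time: 8.87
tool_pos: [0.5617, -0.1921, 0.0988]
tool_rot: [3.03, -0.0, 1.559]
contact_force: [0.4, 0.9, -0.5]
opening: 0.0007
grip_force: 0.0
```

Run:
```python
from h import *
from cell import robot
s=robot.observe();print(s["time"],s["tool_rot"],own(s),s["contact_force"])
plan(s,[-.0185,-.043,.055],8,tilt=.11)
```

```text
8.8667 [ 3.02956023e+00 -5.48294256e-05  1.55851500e+00] [-0.01825462 -0.04343323  0.09087294] [ 0.39156865  0.90101327 -0.46446793]
[0.005, -0.053, 0.445, 0.0, 0.0, -0.0]
[0.005, -0.053, 0.445, 0.0, 0.0, -0.0]
[0.005, -0.053, 0.445, 0.0, 0.0, -0.0]
[0.005, -0.053, 0.445, 0.0, 0.0, -0.0]
[0.005, -0.053, 0.445, 0.0, 0.0, -0.0]
[0.005, -0.052, 0.445, 0.0, 0.0, -0.0]
[0.005, -0.052, 0.445, 0.0, 0.0, -0.0]
[0.005, -0.052, 0.445, 0.0, 0.0, -0.0]
```

carry_out:
  deltas:
    - [0,-0.05,0.45,0,0,0,0]
    - [0,-0.05,0.45,0,0,0,0]
    - [0,-0.05,0.45,0,0,0,0]
    - [0,-0.05,0.45,0,0,0,0]
    - [0,-0.05,0.45,0,0,0,0]
    - [0,-0.05,0.45,0,0,0,0]
    - [0,-0.05,0.4,0,0,0,0]
    - [0,-0.05,0.3,0,0,0,0]

```text
time: 9.53
tool_pos: [0.5614, -0.1918, 0.0639]
tool_rot: [3.03, -0.0, 1.559]
contact_force: [-0.1, -0.0, -0.2]
opening: 0.0006
grip_force: 0.0
```

Run:
```python
from h import *
from cell import robot
s=robot.observe();print(s["time"],s["tool_rot"],own(s),s["contact_force"],s["torque"])
plan(s,[-.0185,-.043,.044],4,tilt=.11)
```

```text
9.5333 [ 3.03006402e+00 -3.54508550e-04  1.55880798e+00] [-0.01856956 -0.04310881  0.05593725] [-0.08982052 -0.0475183  -0.2218075 ] [-0.13191849  0.10870055  0.03734262]
[0.003, -0.031, 0.297, 0.0, -0.0, -0.001]
[0.003, -0.031, 0.297, 0.0, -0.0, -0.001]
[0.003, -0.031, 0.297, 0.0, -0.0, -0.001]
[0.003, -0.031, 0.297, 0.0, -0.0, -0.001]
```

The tips are inside the well without contact, so I'll continue down.

carry_out:
  deltas:
    - [0,-0.03,0.3,0,0,0,0]
    - [0,-0.03,0.3,0,0,0,0]
    - [0,-0.03,0.3,0,0,0,0]
    - [0,-0.03,0.3,0,0,0,0]
    - [0,-0.02,0.2,0,0,0,0]
    - [0,-0.02,0.2,0,0,0,0]
    - [0,0,0,0,0,0,0]
    - [0,0,0,0,0,0,0]

```text
time: 10.2
tool_pos: [0.5617, -0.1919, 0.0485]
tool_rot: [3.03, -0.0, 1.559]
contact_force: [0.2, 0.7, -0.2]
opening: 0.0007
grip_force: 0.3
```

Run:
```python
from h import *
from cell import robot
s=robot.observe();print(s["time"],s["tool_rot"],own(s),s["contact_force"],s["torque"])
```

```text
10.2 [ 3.02961060e+00 -1.11093948e-04  1.55880935e+00] [-0.01822716 -0.04320014  0.04057103] [ 0.20529383  0.66882125 -0.22113122] [-0.06415817  0.15747913 -0.02035461]
```

carry_out:
  deltas:
    - [0,-0.01,0.1,0,0,0,0]
    - [0,-0.01,0.1,0,0,0,0]
    - [0,-0.01,0.1,0,0,0,0]
    - [0,-0.01,0.1,0,0,0,0]
    - [0,0,0,0,0,0,0]
    - [0,0,0,0,0,0,0]
    - [0,0,0,0,0,0,0]
    - [0,0,0,0,0,0,0]

```text
time: 10.87
tool_pos: [0.5618, -0.192, 0.0446]
tool_rot: [3.029, 0.0, 1.559]
contact_force: [-0.8, 0.3, 2.9]
opening: 0.0002
grip_force: 1.8
```

Run:
```python
from h import *
from cell import robot
s=robot.observe();print(s["time"],s["tool_rot"],own(s),s["contact_force"],s["torque"])
```

```text
10.8667 [3.02928940e+00 5.64319318e-05 1.55876989e+00] [-0.01809265 -0.0432707   0.03668884] [-0.81353662  0.29831584  2.90128001] [-0.03630168  0.27047026  0.04870881]
```

carry_out:
  deltas:
    - [0,-0.01,0.05,0,0,0,0]
    - [0,-0.01,0.05,0,0,0,0]
    - [0,0,0.05,0,0,0,0]
    - [0,0,0.03,0,0,0,0]
    - [0,0,0,0,0,0,0]
    - [0,0,0,0,0,0,0]
    - [0,0,0,0,0,0,0]
    - [0,0,0,0,0,0,0]

```text
time: 11.53
tool_pos: [0.5619, -0.192, 0.0433]
tool_rot: [3.029, 0.0, 1.559]
contact_force: [-2.6, 1.0, 8.6]
opening: 0.0004
grip_force: 4.4
```

Run:
```python
from h import *
from cell import robot
s=robot.observe();print(s["time"],s["tool_rot"],own(s),s["contact_force"],s["torque"])
```

```text
11.5333 [3.02898576e+00 2.07190186e-04 1.55886582e+00] [-0.01802227 -0.04326824  0.03533845] [-2.59754006  0.97446849  8.63559969] [ 0.08054867  0.51098212 -0.05249031]
```

carry_out:
  deltas:
    - [0,0.02,0,0.015,0,0,0]
    - [0,0,0,0.015,0,0,0]
    - [0,0,0.03,0,0,0,0]
    - [0,0,0.03,0,0,0,0]
    - [0,0,0,0,0,0,0]
    - [0,0,0,0,0,0,0]
    - [0,0,0,0,0,0,0]
    - [0,0,0,0,0,0,0]

```text
time: 12.2
tool_pos: [0.5622, -0.192, 0.0431]
tool_rot: [3.059, 0.0, 1.559]
contact_force: [-3.7, 1.3, 12.0]
opening: 0.0006
grip_force: 5.8
```

Run:
```python
from h import *
from cell import robot
s=robot.observe();print(s["time"],s["tool_rot"],own(s),s["contact_force"],s["torque"])
```

```text
12.2 [3.05873610e+00 3.39960777e-04 1.55886893e+00] [-0.0179644  -0.04330802  0.03513045] [-3.71217368  1.34625121 12.03664004] [ 0.13650263  0.57817498 -0.00415561]
```

The force builds against a hard stop. Untilting the tool didn't relieve it, which fits the button's stop and not the well floor. I'll hold here for over a second.

carry_out:
  deltas:
    - [0,0,0,0,0,0,0]
    - [0,0,0,0,0,0,0]
    - [0,0,0,0,0,0,0]
    - [0,0,0,0,0,0,0]
    - [0,0,0,0,0,0,0]
    - [0,0,0,0,0,0,0]
    - [0,0,0,0,0,0,0]
    - [0,0,0,0,0,0,0]

```text
time: 12.87
tool_pos: [0.5622, -0.192, 0.0431]
tool_rot: [3.059, 0.0, 1.559]
contact_force: [-3.5, 1.5, 11.4]
opening: 0.0006
grip_force: 5.8
```

carry_out:
  deltas:
    - [0,0,0,0,0,0,0]
    - [0,0,0,0,0,0,0]
    - [0,0,0,0,0,0,0]
    - [0,0,0,0,0,0,0]
    - [0,0,0,0,0,0,0]
    - [0,0,0,0,0,0,0]
    - [0,0,0,0,0,0,0]
    - [0,0,0,0,0,0,0]

```text
time: 13.53
tool_pos: [0.5622, -0.192, 0.0431]
tool_rot: [3.059, 0.0, 1.559]
contact_force: [-4.9, 1.3, 11.8]
opening: 0.0009
grip_force: 5.8
```

Run:
```python
from h import *
from cell import robot, cams
import cv2
s=robot.observe();print(s["time"],own(s),s["contact_force"],s["torque"])
c=cams.read_camera("side");cv2.imwrite("pics/s2.png",cv2.resize(c["image"][180:350,235:440],None,fx=3.5,fy=3.5,interpolation=cv2.INTER_CUBIC))
```

```text
13.5333 [-0.0179502  -0.04330981  0.03515263] [-4.9353159   1.33441114 11.7583505 ] [ 0.18789177  0.58832054 -0.0033636 ]
```

View pics/s2.png

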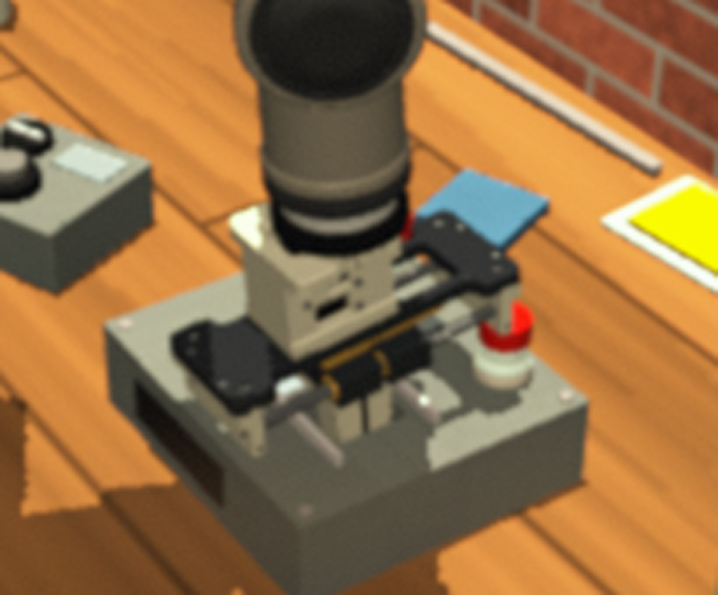

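The side crop shows the fingers down in the well, the body clear of the jar at (505,335), and the timer untouched. The button was held over 1.3 s at about 12 N. Now I'll lift out.

carry_out:
  deltas:
    - [0,0.03,-0.3,0,0,0,0]
    - [0,0.04,-0.5,0,0,0,0]
    - [0,0.06,-0.8,0,0,0,0]
    - [0,0.08,-1,0,0,0,0]
    - [0,0.08,-1,0,0,0,0]
    - [0,0.08,-1,0,0,0,0]
    - [0,0.08,-1,0,0,0,0]
    - [0,0.04,-0.6,0,0,0,0]

```text
time: 14.25
tool_pos: [0.5624, -0.1922, 0.1062]
tool_rot: [3.058, 0.001, 1.559]
contact_force: [1.1, -0.2, -0.5]
opening: 0.0002
grip_force: 0.0
```

Run:
```python
from h import *
from cell import robot
s=robot.observe();print(s["time"],own(s),s["contact_force"])
plan(s,[-.02,.038,.105],8)
```

```text
14.25 [-0.01778382 -0.04345436  0.09820597] [ 1.12933984 -0.22521529 -0.53444131]
[1.018, -0.014, -0.088, 0.01, 0.0, -0.0]
[1.018, -0.015, -0.087, 0.01, 0.0, -0.0]
[1.018, -0.015, -0.087, 0.01, 0.0, -0.0]
[1.018, -0.016, -0.087, 0.01, 0.0, -0.0]
[1.018, -0.017, -0.086, 0.01, 0.0, -0.0]
[1.018, -0.017, -0.086, 0.01, 0.0, -0.0]
[1.018, -0.018, -0.086, 0.01, 0.0, -0.0]
[1.018, -0.019, -0.086, 0.01, 0.0, -0.0]
```

carry_out:
  deltas:
    - [0,0,-0.5,0,0,0,0]
    - [1.1,-0.02,-0.1,0.01,0,0,0]
    - [1.2,-0.02,0,0.01,0,0,0]
    - [1.2,-0.02,0,0.015,0,0,0]
    - [1.2,-0.02,0,0.015,0,0,0]
    - [1.2,-0.02,0,0.015,0,0,0]
    - [1.2,-0.02,0,0.015,0,0,0]
    - [1.05,-0.02,0,0.003,0,0,0]

```text
time: 14.92
tool_pos: [0.5607, -0.1088, 0.1098]
tool_rot: [-3.139, -0.0, 1.559]
contact_force: [-0.0, 0.6, 0.5]
opening: 0.0006
grip_force: 0.0
```

carry_out:
  deltas:
    - [0,0,0,0,0,0,0]
    - [0,0,0,0,0,0,0]
    - [0,0,0,0,0,0,0]
    - [0,0,0,0,0,0,0]
    - [0,0,0,0,0,0,0]
    - [0,0,0,0,0,0,0]
    - [0,0,0,0,0,0,0]
    - [0,0,0,0,0,0,0]

```text
time: 15.58
tool_pos: [0.5608, -0.1107, 0.1102]
tool_rot: [-3.141, -0.0, 1.558]
contact_force: [0.1, 0.0, 0.3]
opening: 0.0003
grip_force: 0.0
```

Run:
```python
from h import *
from cell import robot
s=robot.observe();print(s["time"],own(s),s["tool_rot"],s["contact_force"])
plan(s,[-.02,.038,.073],1)
```

```text
15.5833 [-0.02079961  0.03802431  0.1022005 ] [-3.14064618e+00 -7.51168549e-05  1.55834350e+00] [0.14463262 0.04444407 0.33867861]
[-0.002, 0.082, 2.92, -0.001, -0.0, -0.003]
```

carry_out:
  deltas:
    - [0,0.08,0.6,0,0,0,0]
    - [0,0,0.6,0,0,0,0]
    - [0,0,0.6,0,0,0,0]
    - [0,0,0.6,0,0,0,0]
    - [0,0,0.5,0,0,0,0]
    - [0,0,0,0,0,0,0]
    - [0,0,0,0,0,0,0]
    - [0,0,0,0,0,0,0]

```text
time: 16.25
tool_pos: [0.5618, -0.1105, 0.0813]
tool_rot: [-3.141, -0.0, 1.559]
contact_force: [1.1, -0.0, -0.3]
opening: 0.0004
grip_force: 0.0
```

carry_out:
  deltas:
    - [-0.6,0,0,0,0,0,0]
    - [-0.7,0,0,0,0,0,0]
    - [-0.7,0,0,0,0,0,0]
    - [-0.7,0,0,0,0,0,0]
    - [-0.7,0,0,0,0,0,0]
    - [-0.7,0,0,0,0,0,0]
    - [-0.7,0,0,0,0,0,0]
    - [-0.7,0,0,0,0,0,0]

```text
time: 16.92
tool_pos: [0.5611, -0.1662, 0.0813]
tool_rot: [-3.141, -0.0, 1.559]
contact_force: [1.1, 1.5, 0.4]
opening: 0.0003
grip_force: 0.9
```

Run:
```python
from h import *
from cell import robot
s=robot.observe();print(s["time"],own(s),s["tool_rot"],s["contact_force"])
```

```text
16.9167 [-0.02000092 -0.01754299  0.07326706] [-3.14091345e+00 -7.45149209e-05  1.55857697e+00] [1.07010011 1.52961372 0.3995675 ]
```

carry_out:
  deltas:
    - [-0.4,0,0,0,0,0,0]
    - [-0.4,0,0,0,0,0,0]
    - [-0.3,0,0,0,0,0,0]
    - [-0.1,0,0,0,0,0,0]
    - [-0.1,0,0,0,0,0,0]
    - [0,0,0,0,0,0,0]
    - [0,0,0,0,0,0,0]
    - [0,0,0,0,0,0,0]

```text
time: 17.58
tool_pos: [0.5608, -0.1753, 0.0812]
tool_rot: [-3.14, -0.005, 1.559]
contact_force: [2.4, 13.1, 3.9]
opening: 0.0006
grip_force: 6.5
```

Run:
```python
from h import *
from cell import robot
s=robot.observe();print(s["time"],own(s),s["tool_rot"],s["contact_force"])
```

```text
17.5833 [-0.02018941 -0.02656737  0.07318479] [-3.13984991 -0.00468938  1.55922893] [ 2.36144653 13.11144295  3.94216583]
```

carry_out:
  deltas:
    - [-0.1,0,0,0,0,0,0]
    - [-0.1,0,0,0,0,0,0]
    - [0,0,0,0,0,0,0]
    - [0,0,0,0,0,0,0]
    - [0,0,0,0,0,0,0]
    - [0,0,0,0,0,0,0]
    - [0,0,0,0,0,0,0]
    - [0,0,0,0,0,0,0]

```text
time: 18.25
tool_pos: [0.5608, -0.1755, 0.0812]
tool_rot: [-3.139, -0.007, 1.559]
contact_force: [2.2, 19.2, 6.0]
opening: 0.0001
grip_force: 9.8
```

Run:
```python
from h import *
from cell import robot
s=robot.observe();print(s["time"],own(s),s["tool_rot"],s["contact_force"])
```

```text
18.25 [-0.0202173  -0.02675566  0.07317343] [-3.13945111 -0.00735813  1.55938619] [ 2.16528059 19.1615473   6.0160022 ]
```

Hard stop: the guard is shut. I'll back off, rise clear and check.

carry_out:
  deltas:
    - [0.4,0,0,0,0,0,0]
    - [0.5,0,0,0,0,0,0]
    - [0.3,0,-0.5,0,0,0,0]
    - [0,0,-1.5,0,0,0,0]
    - [0,0,-2.5,0,0,0,0]
    - [0,0,-2.5,0,0,0,0]
    - [0,0,-2.5,0,0,0,0]
    - [0,0,-2,0,0,0,0]

```text
time: 18.92
tool_pos: [0.5612, -0.169, 0.1986]
tool_rot: [3.141, 0.001, 1.558]
contact_force: [1.0, -0.2, -0.4]
opening: 0.0005
grip_force: 0.0
```

carry_out:
  deltas:
    - [-2,0,-1,0,0,0,0]
    - [-2,0,0,0,0,0,0]
    - [-2,0,0,0,0,0,0]
    - [-1,0,0,0,0,0,0]
    - [0,0,0,0,0,0,0]
    - [0,0,0,0,0,0,0]
    - [0,0,0,0,0,0,0]
    - [0,0,0,0,0,0,0]

```text
time: 19.58
tool_pos: [0.5602, -0.2373, 0.2061]
tool_rot: [-3.14, -0.001, 1.56]
contact_force: [0.1, 1.0, -0.0]
opening: 0.0002
grip_force: 0.0
```

Run:
```python
from h import *
from cell import robot, cams
import cv2
c=cams.read_camera("wrist");cv2.imwrite("pics/w3.png",c["image"])
s=robot.observe();print(s["time"],own(s),s["contact_force"])
d=c["depth"];v,u=np.mgrid[:480,:640];a=(u-c["cx"])/c["fx"];b=(v-c["cy"])/c["fy"];r=np.hypot(a,b)+1e-9
k=np.tan(r)/r;P=np.stack([a*k*d,-b*k*d,-d,np.ones_like(d)],-1)
W=(P@np.linalg.inv(c["world_to_cam"]).T)[...,:3]
D=W-[BOX[0],BOX[1],0];cc,ss=np.cos(BOX[2]),np.sin(BOX[2]);O=np.stack([cc*D[...,0]+ss*D[...,1],-ss*D[...,0]+cc*D[...,1],D[...,2]],-1)
q=O[(O[...,2]>.078)&(O[...,2]<.086)&(abs(O[...,0]+.02)<.03)&(abs(O[...,1])<.08)];print("ridge",np.percentile(q,[2,98],axis=0).round(4).tolist())
```

```text
19.6333 [-0.02004999 -0.08868329  0.19815794] [-0.91509771 -0.6063387  -0.33636483]
ridge [[-0.0486, -0.0471, 0.0797], [0.009, -0.0379, 0.0831]]
```

View pics/w3.png

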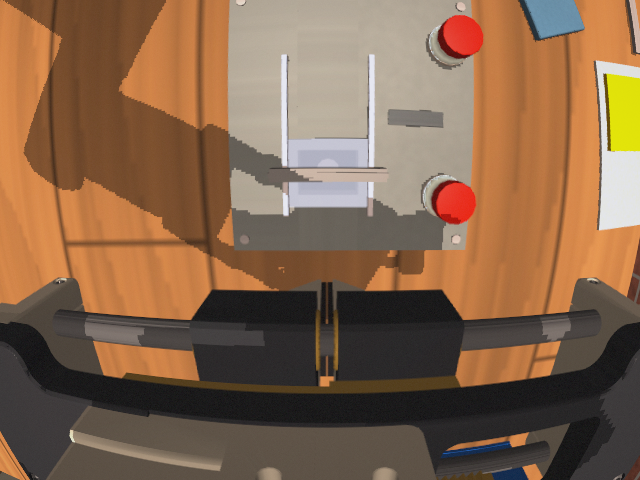

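The view shows the guard over the well with its ridge at row 174, the jars unmoved at (460,37) and (453,202), and nothing touching the gripper. The ridge travelled 58.0 mm from open to shut, so I'll hand in.

```bash
python3 -c "
from cell import robot
print(robot.hand_in())"
```

```text
the job is handed in; nothing more can be done
None
```

I pushed the guard fully open, pressed the reset button to its stop for over a second, pushed the guard fully shut and moved the arm clear; the job is handed in, but no verdict came back.

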